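# Bring the press ram to rest on the pellet die in float

## Task

Get the pellet press ready: stand the steel pellet die upright inside the rim of the pulled-out tray and let go of it, then push the tray fully home under the raised ram. Only then push the valve lever away from you, over its stiff detent and into the float notch, so that the ram sinks and rests on the die by its own weight; leave the lever in the notch and do not shove the pots and the timer on the bench about.

Things in the scene. Friction and masses are not known exactly. Their poses are not given: they have to be found in the camera images.
- press: grey C-shaped bench press, fixed. Origin on the bench under the ram; local x to the column at the back (away from the robot at yaw 0), y to the pulled-out tray (left), z up. In mm: foot x -55..125, y +-60, 22 high; column x 65..120; crosshead x -35..120, y +-35, z 150..235, cap to 273; tray track to y 165, 23 high; valve block and lever at x 0, y -125
- ram_axis (a point): fixed point of the press under the ram's axis at the height of the tray's surface (31 mm above the bench); same axes as the press. The die's underside centre belongs here at the end.
- die_tray (a joint): slide of the aluminium tray (m): 0 = pulled out 100 mm to local +y, 0.100 = fully home under the ram (hard stop). Grows as it is pushed along local -y. Sliding friction 2 N plus 15 N per m/s; it stays where it is left.
- tray_seat (a point): centre of the tray's flat seat, on its surface 31 mm above the bench; moves with the tray. A round rim stands round it, 5 mm high, 29.5 mm inner and 32.5 mm outer radius. Axes as the press.
- tray_tab (a point): point in the middle of the tray's upright push tab, 60 mm above the bench, 90 mm to local +y of tray_seat; moves with the tray. The tab is 40 mm wide (x), 10 mm thick (y) and reaches from 27 to 75 mm above the bench.
- ram (a joint): slide of the vertical steel ram (m): 0 = held up, grows as it sinks, 0.050 = lowest. Its round face, 44 mm across, is 112 mm above the bench at 0 and 20 mm above a die on the seat, so it reads 0.020 resting on the die. It stays up until the lever passes about 0.55 rad, then sinks by itself at about 40 mm/s (0.6 kg); there is no way to raise it again.
- valve_lever (a joint): hinge of the lever (rad): 0 = leaning 0.34 rad to local -x (hold); grows as the knob is pushed to local +x. Light friction (1 N at the knob) up to 0.28; then a spring ball detent: the push at the knob rises to about 12 N near 0.34 and falls to nothing at its hump, 0.46; past that the lever is driven on by itself into the float notch, 0.62 to 0.70 (hard stop), and stays. Let go before the hump, it goes back to 0.28
- lever_knob (a point): centre of the black ball knob, 30 mm across, at the end of the 10 mm thick steel lever, 100 mm from the pivot; moves with the lever
- lever_pivot (a point): fixed point on the lever's hinge axis (along local y), 62 mm above the bench; axes as the press
- die: bare steel pellet die, loose, 0.25 to 0.4 kg, 61 mm high, standing upright on the bench in front of the robot to the right; turned body 38 mm across between 12 and 45 mm up, foot 46 mm across and 10 mm high, plunger 18 mm with a 24 mm head on top. Origin: centre of the underside.
- lens_pot: bystander: black lidded round pot 48 mm across, 50 mm high; origin at centre of underside
- septa_pot: bystander: small white pot with orange screw lid, 40 mm across, 42 mm high; origin at centre of underside
- timer: bystander: flat white timer 56x62x16 mm, at the left; origin at centre of underside

How it is judged:
By the outcome, as a careful person would: the job done as asked, in the order asked, and still so for the second after the job is handed in, with the robot touching nothing.
It also fails if it takes over 72 s, if anything falls off the work surface, if the arm or the gripper's body presses on something with over 40 N, if the wrist force passes 120 N, or if a joint passes its speed limit or range.

## Robot

A 6-joint arm with a two-finger parallel gripper is mounted at the origin on a cart in front of the work surface, level with it; the furniture and walls round the work are solid. World frame = base frame: x ahead of the robot, y to its left, z up, the work surface at z = 0. Lengths are in m, angles in rad, forces in N, time in s.
With the tool pointing down it reaches from about 0.4 to 0.925 m from the base axis. Payload 3.4 kg.
Tool frame: the origin (TCP) lies at the very end of the fingers, on their centre line; the grasp point (between the pads) lies 19 mm behind it; z points along the fingers, y is the direction in which the jaws open and shut (so a half turn about z gives the same grasp; the last joint's range is limited). The gripper opens to 85 mm and grips with 20 to 120 N. Pads are 22 mm wide; open, the fingers measure 114 mm over their backs; the gripper's body (76 mm by 85 mm) begins 54 mm behind the grasp point. The pads swing forward as they close: fully open they stand 13 mm farther back than shut.
Start: joints at [1.19, 0.307, 1.506, -0, 1.328, -0.073], TCP at [0.174, 0.548, 0.231] pointing down, gripper open.
Joint ranges: [-3.12, 3.12], [-1.05, 2.28], [0.14, 2.33], [-1.42, 4.57], [0.1, 2.73], [-2.68, 2.68]. Speed limits (rad/s): [2.57, 2.57, 3.14, 3.14, 3.14, 3.14].

## Interface

Orientations are given as a unit quaternion [x, y, z, w].
In Python, from station import status, eyes, bot, models gives the robot as it stands.
- The arm moves only by the tool servo_tool, never from a script. Its argument "series" is one flat list of numbers, 5 for each row, row after row: the closure, from 0 (fully open) to 1 (shut), then the shift along the tool's x, y, z in cm, then the turn about the tool's z in degrees. In form: [jaw, tx, ty, tz, turn, jaw, tx, ty, tz, turn, ...]. A call has 1 to 10 rows; each row is the pose to reach, as a shift and turn from the pose commanded when the call began, along the tool's axes at that moment; what a row does not reach only later rows make up. A row lasts 1/12 s, in which the tool goes at most 41.7 mm and 7.16 degrees, less where a joint would pass 70% of its speed; a pose out of reach is approached as far as the arm can. A call with a gripper value outside its range is refused whole. The fingers move at their own pace and stop on an object; "force" is the grip in N (left out, the last holds). Time passes only in rows, so rows that repeat a pose let the fingers close. It gives the time, the measured TCP pose, the force and the opening at its end, in the units of the state.
- status.state(): the state, without advancing time (a new reading comes with each control period).
- eyes.grab_frame(name): name is "side" or "top" or "wrist"; returns the picture (384x512x3 uint8, blue, green, red); there is no depth.
- eyes.camera_model(name): a dict with "K" (3x3 intrinsics, pixels), "k1" (the pictures are not rectified: a ray, as slopes to the right and down, at radius r is drawn at 1 + k1 r^2 times it, then the intrinsics apply), "rvec" (rotation vector, rad) and "tvec" (3), from world to camera coordinates, as OpenCV has them. Camera axes: x right, y down, z forward; pixel columns grow to the right and rows downward; lengths in m; the calibration is good to about 2 mm. A picture is of the moment at which its call begins: read the wrist's pose just before it. camera_model takes no time and is no camera call; for the wrist camera it gives the pose at the moment of the call.
- bot.close_job(): hands the job in, once; it reports no verdict.
Trained networks look in the newest picture that a camera, given by its name, has taken for a name from the list of things; names that differ only in an ending like _2 or _b are one class to them, and where a whole thing is asked for, a point or a joint stands for the part that bears it (a point fixed in the world has none). Each returns a list of dicts, best first, with "confidence" (0 to 1); they miss things now and then, are a little off and sometimes report something else, mostly with a low value. They report only what shows in the picture. A call takes as long as a camera call.
- models.boxes_of(label, camera): "position" ([x, y, z] in m, in world coordinates, good to about 4 mm: the middle of the surface that is visible of it).
- models.spot_point(label, camera): "position" ([x, y, z] in m, in world coordinates, good to about 4 mm: a listed point, or the origin of a listed thing).
The state is a dict: "clock": time; "q": joint angles; "joint_velocities": joint speeds; "effort": joint torques, N m; "eef_pos": TCP position; "ee_rot": TCP orientation; "wrist_force": force on the tool from outside, world axes, zero at the start; "moment": the same for the moment, N m; "gripper_width": finger opening in m.
Only numpy, scipy, OpenCV 4.12 (cv2) and the standard library are available. Lean on these libraries where they do the work, as an engineer would, in place of code of your own. Each camera call takes 0.05 s, during which the arm holds its last target.

## Working session

There is one attempt and no reset: what is moved stays moved. The work goes in short steps, Python scripts to look and compute and a tool call to move; the robot and the scene stay as the last step left them, time stands still between calls to the robot, and variables do not carry over. Pictures are saved under pics/ and viewed, and the job is handed in when it is done.

Besides the shell and the picture viewer there is one more tool, called after ">>>" in YAML: its name, and indented under it one key for each argument. servo_tool: Moves the arm, as the interface text tells. Its arguments: {"type":"object","properties":{"series":{"type":"array","items":{"type":"number"}},"force":{"type":"number"}},"required":["series"]}

```bash
ls; mkdir -p pics; python3 - <<'E'
from station import status, eyes, bot, models
import cv2
print(status.state())
for n in ("side","top","wrist"):
    f=eyes.grab_frame(n); cv2.imwrite(f"pics/a_{n}.png",f)
    m=eyes.camera_model(n); print(n,m)
    for l in ("die","tray_seat","tray_tab","lever_knob","lever_pivot","ram_axis","press","lens_pot","septa_pot","timer"):
        if n=="wrist" and l!="die": continue
        r=models.spot_point(l,n)
        print(l,[( [round(float(v),4) for v in d["position"]],round(float(d["confidence"]),2)) for d in r[:2]])
print(status.state()["clock"])
E
```

```text
pics
{'clock': 0.0, 'q': array([ 1.18953076e+00,  3.07607031e-01,  1.50765596e+00, -2.89400220e-06,
        1.32836389e+00, -7.35222169e-02]), 'joint_velocities': array([-4.27717169e-05,  7.24276647e-06,  6.03433393e-04,  2.16456001e-04,
        5.12963184e-05, -1.08050078e-05]), 'effort': array([-1.73390636e-04, -4.57551420e+01, -2.51914984e+01, -2.86189361e-04,
        1.32351019e-02,  5.18289944e-08]), 'eef_pos': array([0.1739577 , 0.54734754, 0.2303681 ]), 'ee_rot': array([ 1.53264780e-01,  9.88184635e-01, -9.91245684e-04, -2.27928898e-04]), 'wrist_force': array([-0.1194189 ,  0.04691207,  0.20179659]), 'moment': array([ 0.01437918, -0.07426267,  0.0460236 ]), 'gripper_width': 0.08509321436189558}
side {'K': array([[438.53643295,   0.        , 264.19225855],
       [  0.        , 438.53643295, 193.15697536],
       [  0.        ,   0.        ,   1.        ]]), 'k1': -0.009816106774443134, 'rvec': array([ 2.24756058, -0.62623007,  0.2811487 ]), 'tvec': array([-0.36118138,  0.31151709,  1.15213722])}
die []
tray_seat [([0.5372, 0.2006, 0.0303], 0.9)]
tray_tab [([0.5521, 0.2819, 0.0
[... 815 characters left out ...]
ay_tab [([0.55, 0.2858, 0.0604], 0.8)]
lever_knob [([0.4846, -0.0097, 0.1588], 0.58)]
lever_pivot [([0.5101, -0.0127, 0.0625], 0.96)]
ram_axis [([0.5299, 0.1071, 0.0323], 0.58)]
press [([0.5268, 0.108, 0.0036], 0.72)]
lens_pot [([0.4275, -0.2347, 0.0054], 0.79)]
septa_pot [([0.5276, 0.1082, 0.0011], 0.74), ([0.4158, 0.0483, 0.0013], 0.67)]
timer [([0.4283, 0.4241, -0.0009], 0.65)]
wrist {'K': array([[346.13461876,   0.        , 261.519709  ],
       [  0.        , 346.13461876, 194.56400183],
       [  0.        ,   0.        ,   1.        ]]), 'k1': 0.02159276138165711, 'rvec': array([-2.33166803, -1.7049119 , -0.25799573]), 'tvec': array([-0.57542617, -0.03843952,  0.37926985])}
die []
1.2
```

View pics/a_side.png

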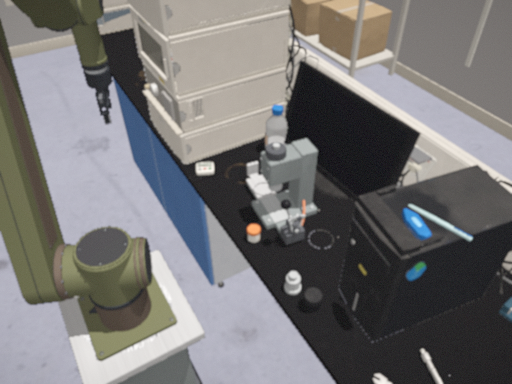

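View pics/a_top.png

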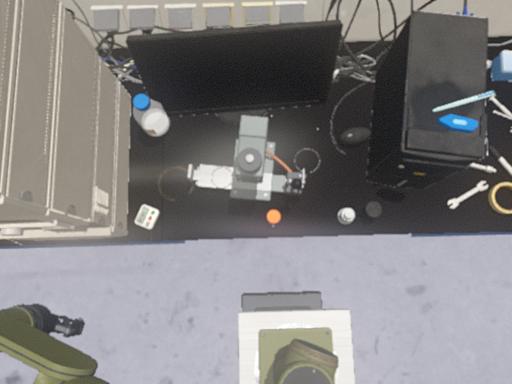

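View pics/a_wrist.png

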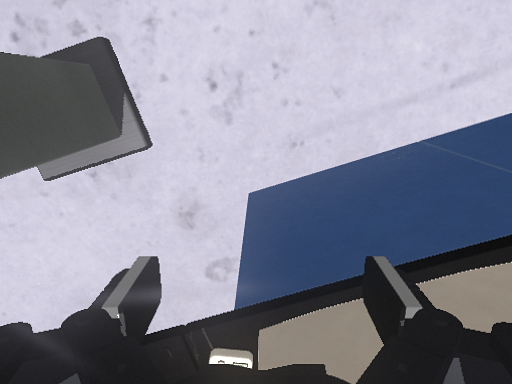

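```bash
cat > h.py <<'E'
import numpy as np, cv2
from station import status, eyes, bot, models
from scipy.spatial.transform import Rotation as R
from scipy.optimize import least_squares
def proj(P,m):
    P=np.atleast_2d(P).astype(float)
    return cv2.projectPoints(P,m["rvec"],m["tvec"],m["K"],np.array([m["k1"],0,0,0,0]))[0][:,0]
def wpt(pose,p): # pose x,y,yaw ; p local
    c,s=np.cos(pose[2]),np.sin(pose[2]); p=np.atleast_2d(p)
    return np.c_[pose[0]+c*p[:,0]-s*p[:,1],pose[1]+s*p[:,0]+c*p[:,1],p[:,2]]
def crop(name,img,c,h,s,pts=[]):
    x0,y0=int(c[0]-h),int(c[1]-h); im=img[max(y0,0):y0+2*h,max(x0,0):x0+2*h]
    im=cv2.resize(im,None,fx=s,fy=s,interpolation=cv2.INTER_CUBIC)
    for p in pts: cv2.circle(im,(int((p[0]-max(x0,0)+.5)*s),int((p[1]-max(y0,0)+.5)*s)),2,(0,0,255),-1)
    cv2.imwrite(name,im)
E
python3 - <<'E'
from h import *
loc=[];w=[]
L={"seat":(0,.1,.031),"tab":(0,.19,.06),"piv":(0,-.125,.062),"ram":(0,0,.031),"press":(0,0,0),"knob":(-.0333,-.125,.1563)}
D={"seat":[(.5372,.2006),(.5394,.1944)],"tab":[(.5521,.2819),(.55,.2858)],"piv":[(.5167,-.0162),(.5101,-.0127)],"ram":[(.5275,.1132),(.5299,.1071)],"press":[(.528,.1063),(.5268,.108)],"knob":[(.4888,-.0088),(.4846,-.0097)]}
def f(p): return np.concatenate([ (wpt(p,L[k])[0,:2]-d) for k in D for d in D[k]])
r=least_squares(f,[.528,.108,-.12]); print(r.x, (r.fun.reshape(-1,2)*1000).round(1))
p=r.x
P=[(-.055,-.06,.022),(-.055,.06,.022),(.125,-.06,.022),(-.035,.035,.235),(-.035,-.035,.235),(.12,.035,.235),(.12,-.035,.235),(-.02,.195,.075),(.02,.195,.075),(-.02,.185,.075),(.02,.185,.075)]+list(L.values())
for a in np.arange(0,6.28,.4): P.append((.0325*np.cos(a),.1+.0325*np.sin(a),.036))
W=wpt(p,P)
dz=[(.417+.012*np.cos(a),-.162+.012*np.sin(a),.061) for a in np.arange(0,6.28,.8)]+[(.417+.023*np.cos(a),-.162+.023*np.sin(a),.0) for a in np.arange(0,6.28,.5)]
for n in ("side","top"):
    im=cv2.imread(f"pics/a_{n}.png"); m=eyes.camera_model(n)
    q=proj(W,m); crop(f"pics/b_{n}.png",im,q.mean(0),60,5,q); 
    q=proj(dz,m); crop(f"pics/bd_{n}.png",im,q.mean(0),25,10,q)
m=eyes.camera_model("wrist"); Rm=cv2.Rodrigues(m["rvec"])[0]; c=-Rm.T@m["tvec"]; s=status.state()
T=R.from_quat(s["ee_rot"]); print("cam in tool",T.inv().apply(c-s["eef_pos"]),T.as_matrix(), T.inv().apply(Rm[2]))
E
cd pics; python3 -c "
import cv2,numpy as np
a=[cv2.imread(f'b_{n}.png') for n in('side','top')];b=[cv2.imread(f'bd_{n}.png') for n in('side','top')]
print([x.shape for x in a+b])
cv2.imwrite('bd.png',np.hstack(b)[:, :1000][::1])
cv2.imwrite('bd.png',cv2.resize(np.hstack(b),(800,400)))"
```

```text
[ 0.52900525  0.10523124 -0.1151995 ] [[ 3.3  4. ]
 [ 1.1 10.2]
 [-1.3 12.1]
 [ 0.8  8.2]
 [-2.1 -2.7]
 [ 4.5 -6.2]
 [ 1.5 -8. ]
 [-0.9 -1.9]
 [ 1.  -1.1]
 [ 2.2 -2.8]
 [-7.2 -6.3]
 [-3.  -5.4]]
cam in tool [ 0.0752271   0.00030057 -0.14255387] [[-9.52995882e-01  3.02983247e-01  1.57713693e-05]
 [ 3.02983248e-01  9.52995880e-01  7.11256019e-05]
 [ 6.51981584e-06  7.25608665e-05 -9.99999997e-01]] [-2.95459394e-01  1.73997702e-04  9.55355283e-01]
[(600, 600, 3), (600, 600, 3), (500, 500, 3), (500, 500, 3)]
```

View pics/b_top.png

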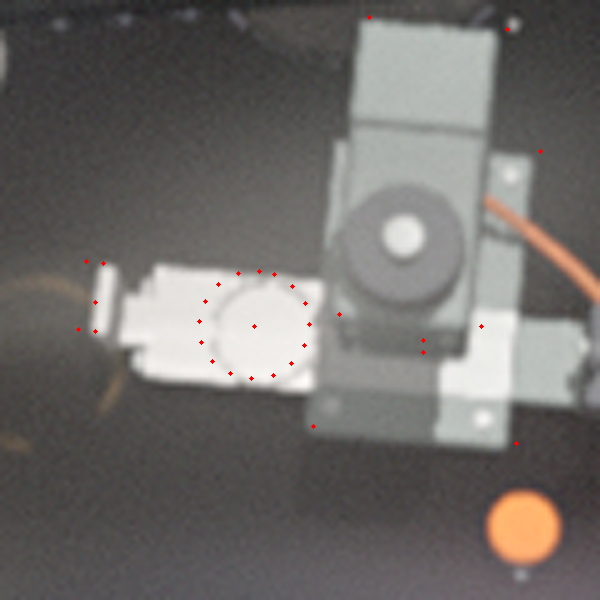

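View pics/b_side.png

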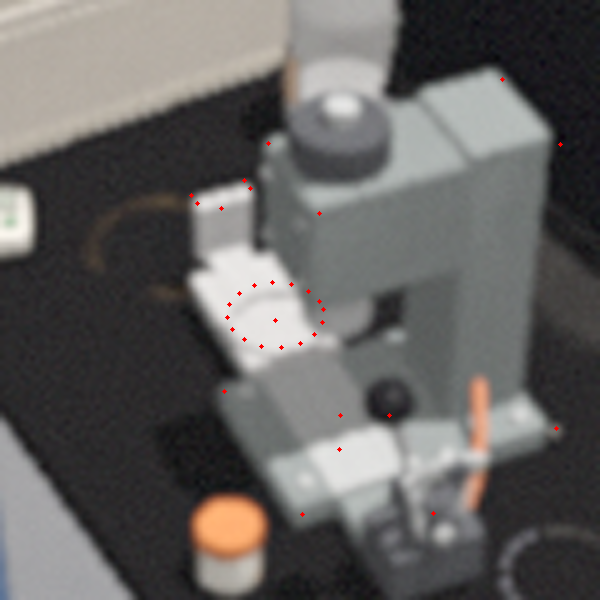

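View pics/bd.png

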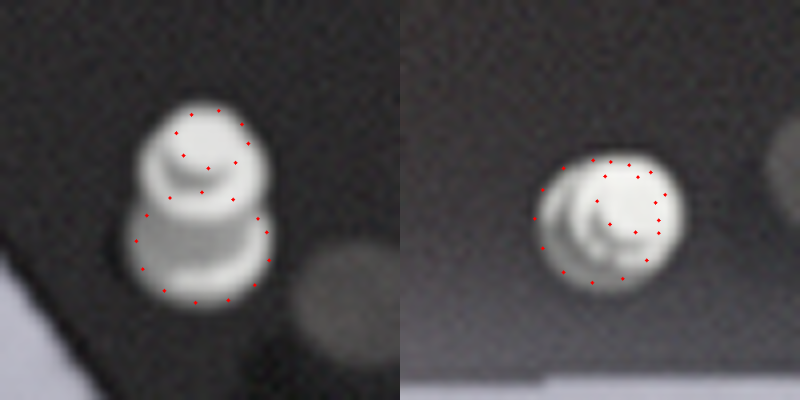

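```bash
python3 - <<'E'
from h import *
L={"seat":(0,.1,.031),"tab":(0,.19,.06),"piv":(0,-.125,.062),"ram":(0,0,.031),"press":(0,0,0),"knob":(-.0333,-.125,.1563)}
D={"seat":[(.5372,.2006),(.5394,.1944)],"tab":[(.5521,.2819),(.55,.2858)],"piv":[(.5167,-.0162),(.5101,-.0127)],"ram":[(.5275,.1132),(.5299,.1071)],"press":[(.528,.1063),(.5268,.108)],"knob":[(.4888,-.0088),(.4846,-.0097)]}
def mod(p,k):
    l=np.array(L[k]); 
    if k in("seat","tab"): l[1]-=p[3]
    return wpt(p,l)[0]
# hand-picked image points (crop px -> image) 
ims={n:eyes.camera_model(n) for n in("side","top")}
mid=wpt([.529,.10523,-.1152],[(0,0,0)])
# recompute crop centres as before
P=[(-.055,-.06,.022),(-.055,.06,.022),(.125,-.06,.022),(-.035,.035,.235),(-.035,-.035,.235),(.12,.035,.235),(.12,-.035,.235),(-.02,.195,.075),(.02,.195,.075),(-.02,.185,.075),(.02,.185,.075)]+list(L.values())
for a in np.arange(0,6.28,.4): P.append((.0325*np.cos(a),.1+.0325*np.sin(a),.036))
W=wpt([.52900525,.10523124,-.1151995],P)
off={n:(proj(W,ims[n]).mean(0)-60).astype(int) for n in ims}
pk=[("top",(.12,.035,.235),(360,20),0),("top",(.12,-.035,.235),(498,30),0),("top",(-.055,-.06,.022),(507,449),0),("top",(-.055,.06,.022),(306,432),0),
("side",(.12,.035,.235),(493,67),0),("side",(.12,-.035,.235),(551,132),0),("side",(-.055,-.06,.022),(298,526),0),("side",(.125,-.06,.022),(559,432),0),("side",(-.035,-.035,.235),(318,203),0),
("top",(0,.1,.036),(262,331),1),("top",(-.02,.195,.075),(94,332),1),("top",(.02,.195,.075),(102,262),1),("side",(-.02,.195,.075),(193,205),1),("side",(.02,.195,.075),(250,183),1)]
def f(p):
    r=[(mod(p,k)[:2]-d)/.004 for k in D for d in D[k]]
    for n,l,px,t in pk:
        l=np.array(l); l[1]-=t*p[3]
        q=proj(wpt(p,l),ims[n])[0]; r.append((q-(np.array(px)/5-.5+off[n]))/1.0)
    return np.concatenate(r)
r=least_squares(f,[.528,.108,-.12,0],loss="soft_l1"); print(r.x); print(f(r.x).reshape(-1,2).round(1).tolist())
p=r.x
for k in L: print(k,mod(p,k).round(4))
W=np.array(P); W[7:11,1]-=p[3]; W[11:13,1]-=p[3]; W[17:,1]-=p[3]; W=wpt(p,W)
for n in ims:
    im=cv2.imread(f"pics/a_{n}.png"); crop(f"pics/c_{n}.png",im,off[n]+60,60,5,proj(W,ims[n]))
E
python3 -c "
import cv2,numpy as np
cv2.imwrite('pics/c.png',cv2.resize(np.hstack([cv2.imread(f'pics/c_{n}.png') for n in('side','top')]),(800,400),interpolation=cv2.INTER_AREA))"
```

```text
[ 0.52863134  0.1099174  -0.11403261  0.01285092]
[[0.3, -1.0], [-0.2, 0.5], [-0.8, 1.0], [-0.3, 0.0], [-0.6, 0.5], [1.1, -0.4], [0.3, -0.8], [-0.3, 0.7], [0.2, 0.9], [0.5, 0.5], [-1.9, -0.4], [-0.8, -0.2], [-0.0, -0.2], [-0.1, -0.0], [0.3, -0.9], [0.0, -0.9], [0.8, 1.8], [0.8, 1.6], [-0.0, -3.3], [-1.4, -1.5], [-0.6, 1.2], [1.2, -0.7], [-0.3, 0.2], [-0.3, 0.6], [0.3, -0.5], [-0.3, 0.9]]
seat [0.5385 0.1965 0.031 ]
tab [0.5488 0.2859 0.06  ]
piv [ 0.5144 -0.0143  0.062 ]
ram [0.5286 0.1099 0.031 ]
press [0.5286 0.1099 0.    ]
knob [ 0.4813 -0.0105  0.1563]
```

View pics/c.png

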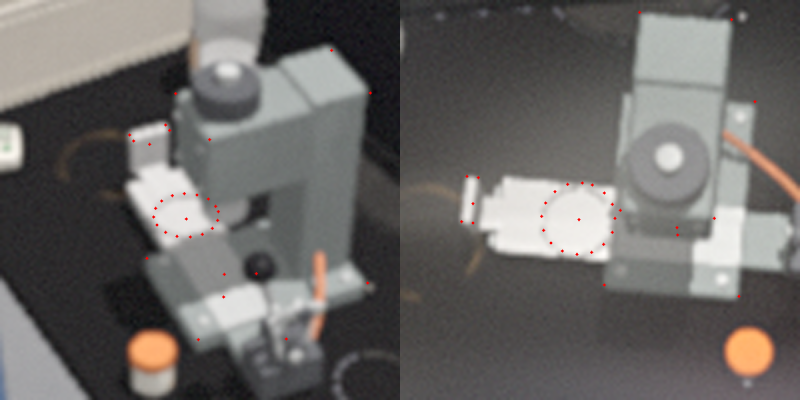

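```bash
cat >> h.py <<'E'
def go(x,y,z,ang=None,loc=None):
    """ang: world angle of tool x (deg)"""
    s=status.state(); T=R.from_quat(s["ee_rot"]); M=T.as_matrix()
    d=M.T@(np.array([x,y,z])-s["eef_pos"])*100
    cur=np.degrees(np.arctan2(M[1,0],M[0,0])); t=0 if ang is None else -(((ang-cur)+180)%360-180)
    print("from",s["eef_pos"].round(4),"ang",round(cur,1),"-> shift cm",d.round(2),"turn",round(t,1),"rows>=",max(np.linalg.norm(d)/4.17,abs(t)/7.16).round(1))
E
python3 - <<'E'
from h import *
go(.39,.25,.26,83.5); go(.40,-.10,.22,83.5)
E
```

```text
from [0.1742 0.548  0.2313] ang 162.4 -> shift cm [-29.59 -21.86  -2.87] turn 78.9 rows>= 11.0
from [0.1742 0.548  0.2313] ang 162.4 -> shift cm [-41.15 -54.91   1.13] turn 78.9 rows>= 16.5
```

>>> servo_tool:
  series: [0,-29.6,-21.9,-2.9,79,0,-29.6,-21.9,-2.9,79,0,-29.6,-21.9,-2.9,79,0,-29.6,-21.9,-2.9,79,0,-29.6,-21.9,-2.9,79,0,-29.6,-21.9,-2.9,79,0,-29.6,-21.9,-2.9,79,0,-29.6,-21.9,-2.9,79,0,-29.6,-21.9,-2.9,79,0,-41,-55,1,79]

```text
clock: 2.03
eef_pos: [0.3967, 0.2084, 0.2576]
ee_rot: [0.705, 0.709, 0.004, 0.002]
wrist_force: [2.0, 0.2, 0.4]
gripper_width: 0.0853
```

```bash
python3 - <<'E'
from h import *
go(.417,-.162,.15,83.5)
E
```

```text
from [0.3967 0.2084 0.2576] ang 90.4 -> shift cm [-37.08   1.71  10.66] turn 6.9 rows>= 9.3
```

>>> servo_tool:
  series: [0,-37,1.7,10.7,7,0,-37,1.7,10.7,7,0,-37,1.7,10.7,7,0,-37,1.7,10.7,7,0,-37,1.7,10.7,7,0,-37,1.7,10.7,7,0,-37,1.7,10.7,7,0,-37,1.7,10.7,7,0,-37,1.7,10.7,7,0,-37,1.7,10.7,7]

```text
clock: 2.87
eef_pos: [0.4133, -0.1669, 0.1477]
ee_rot: [0.746, 0.666, -0.001, 0.001]
wrist_force: [0.2, -0.9, -0.4]
gripper_width: 0.0855
```

```bash
python3 - <<'E'
from h import *
go(.417,-.162,.15,83.5)
m=eyes.camera_model("wrist"); f=eyes.grab_frame("wrist")
r=models.spot_point("die","wrist"); print([(d["position"],d["confidence"]) for d in r])
for c in ((.417,-.162),):
    pts=[(c[0]+rr*np.cos(a),c[1]+rr*np.sin(a),z) for rr,z in((.012,.061),(.023,0.0),(.019,.045)) for a in np.arange(0,6.28,.3)]
    q=proj(pts,m)
big=cv2.resize(f,None,fx=1.5,fy=1.5)
for p in q: cv2.circle(big,(int((p[0]+.5)*1.5),int((p[1]+.5)*1.5)),1,(0,0,255),-1)
cv2.imwrite("pics/d.png",big); cv2.imwrite("pics/d_raw.png",f)
E
```

```text
from [ 0.4133 -0.1669  0.1477] ang 83.5 -> shift cm [ 0.53  0.31 -0.23] turn 0.0 rows>= 0.2
[([0.419, -0.1641, 0.0015], 0.74)]
```

View pics/d.png

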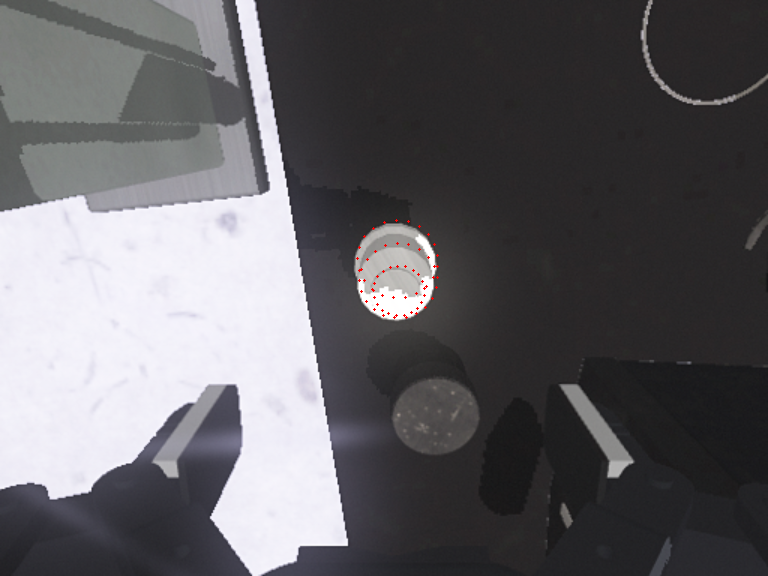

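```bash
python3 - <<'E'
from h import *
go(.4168,-.1635,.013,83.5)
E
```

```text
from [ 0.4128 -0.1637  0.1481] ang 83.5 -> shift cm [ 0.06  0.41 13.51] turn -0.0 rows>= 3.2
```

>>> servo_tool:
  series: [0,0.05,0.4,4,0,0,0.05,0.4,8,0,0,0.05,0.4,11,0,0,0.05,0.4,13,0,0,0.05,0.4,13.5,0,0,0.05,0.4,13.5,0,0,0.05,0.4,13.5,0]
  force: 50

```text
clock: 3.55
eef_pos: [0.4174, -0.1608, 0.0145]
ee_rot: [0.744, 0.668, 0.0, 0.0]
wrist_force: [0.0, 0.3, 0.2]
gripper_width: 0.0852
```

>>> servo_tool:
  series: [0.4,0,0,0,0,0.6,0,0,0,0,0.8,0,0,0,0,0.8,0,0,0,0,0.8,0,0,0,0,0.8,0,0,0,0,0.8,0,0,0,0]
  force: 50

```text
clock: 4.13
eef_pos: [0.4171, -0.1617, 0.0148]
ee_rot: [0.745, 0.667, 0.0, 0.001]
wrist_force: [-1.9, 1.0, 8.8]
gripper_width: 0.037
```

>>> servo_tool:
  series: [0.8,0,0,-2,0,0.8,0,0,-5,0,0.8,0,0,-9,0,0.8,0,0,-13,0,0.8,0,0,-13,0,0.8,0,0,-13,0]

```text
clock: 4.63
eef_pos: [0.4184, -0.1624, 0.146]
ee_rot: [0.745, 0.667, 0.001, 0.003]
wrist_force: [-0.8, -0.0, -3.5]
gripper_width: 0.0368
```

```bash
python3 - <<'E'
from h import *
s=status.state(); print(s["wrist_force"],s["gripper_width"],s["eef_pos"])
cv2.imwrite("pics/e.png",eyes.grab_frame("wrist"))
go(.40,.06,.20,83.5);go(.5385,.1965,.20,83.5)
E
```

```text
[-0.82503913 -0.02258792 -3.53103308] 0.036776029056829154 [ 0.41839428 -0.16237193  0.14596267]
from [ 0.4166 -0.1615  0.1441] ang 83.7 -> shift cm [21.83 -4.06 -5.61] turn 0.2 rows>= 5.5
from [ 0.4166 -0.1615  0.1441] ang 83.7 -> shift cm [36.91  8.22 -5.6 ] turn 0.2 rows>= 9.2
```

View pics/e.png

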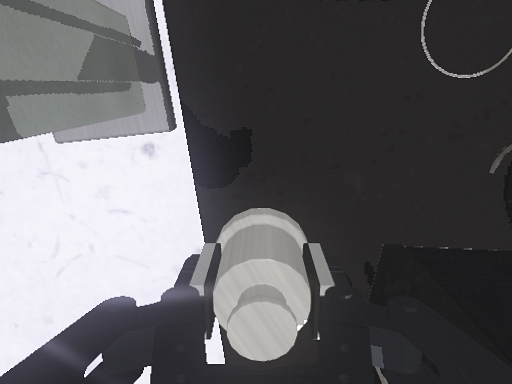

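>>> servo_tool:
  series: [0.8,7,-1.5,-1,0,0.8,11,-3,-1,0,0.8,15,-4,-1,0,0.8,19,-4,-1,0,0.8,23,-4,-1,0,0.8,27,-4,-1,0,0.8,31,-4,-1,0,0.8,34.5,-4,-1,0,0.8,36.5,-3,-1,0,0.8,37,-1,-1,0]

```text
clock: 5.52
eef_pos: [0.444, 0.2129, 0.151]
ee_rot: [0.743, 0.669, -0.002, -0.003]
wrist_force: [1.3, 0.2, -3.2]
gripper_width: 0.0362
```

```bash
python3 - <<'E'
from h import *
s=status.state(); print(s["wrist_force"],s["gripper_width"])
go(.5385,.1985,.13,83.5)
E
```

```text
[ 1.27610022  0.19816107 -3.21609171] 0.03620542489451823
from [0.444  0.2129 0.151 ] ang 84.0 -> shift cm [-0.46  9.56  2.04] turn 0.5 rows>= 2.3
```

>>> servo_tool:
  series: [0.8,0,3,0,0,0.8,0,6,0,0,0.8,0,8,1,0,0.8,0,8.5,2,0,0.8,0,8.5,2,0,0.8,0,8.5,2,0]

```text
clock: 6.02
eef_pos: [0.5284, 0.1972, 0.1304]
ee_rot: [0.745, 0.667, -0.004, -0.002]
wrist_force: [0.1, -0.2, -2.9]
gripper_width: 0.0365
```

```bash
python3 - <<'E'
from h import *
s=status.state(); print(s["wrist_force"],s["gripper_width"])
m=eyes.camera_model("wrist");f=eyes.grab_frame("wrist")
t=eyes.grab_frame("top")
p=[.52863134,.1099174,-.11403261]
W=wpt(p,[(.0295*np.cos(a),.087+.0295*np.sin(a),.036) for a in np.arange(0,6.28,.2)]+[(x,y,.075) for x in(-.02,.02) for y in(.172,.182)])
big=cv2.resize(f,None,fx=1.5,fy=1.5)
for q in proj(W,m): cv2.circle(big,(int((q[0]+.5)*1.5),int((q[1]+.5)*1.5)),1,(0,0,255),-1)
cv2.imwrite("pics/f.png",big)
mt=eyes.camera_model("top"); q=proj(W,mt); crop("pics/f_top.png",t,q.mean(0),50,6)
for l in("tray_seat","tray_tab"):
  for c in("wrist","top"):
    print(l,c,[(d["position"],d["confidence"]) for d in models.spot_point(l,c)])
go(.5385,.1985,.06,83.5)
E
```

```text
[ 0.14705599 -0.22155739 -2.93009371] 0.0365222738410404
tray_seat wrist [([0.5376, 0.1963, 0.0347], 0.79)]
tray_seat top [([0.5134, -0.0122, 0.0623], 0.54)]
tray_tab wrist [([0.5553, 0.2914, 0.0613], 0.78)]
tray_tab top [([0.5524, 0.2854, 0.0604], 0.73), ([0.4292, 0.4241, -0.0004], 0.62)]
from [0.531  0.1983 0.1342] ang 83.8 -> shift cm [0.1  0.74 7.42] turn 0.3 rows>= 1.8
```

View pics/f.png

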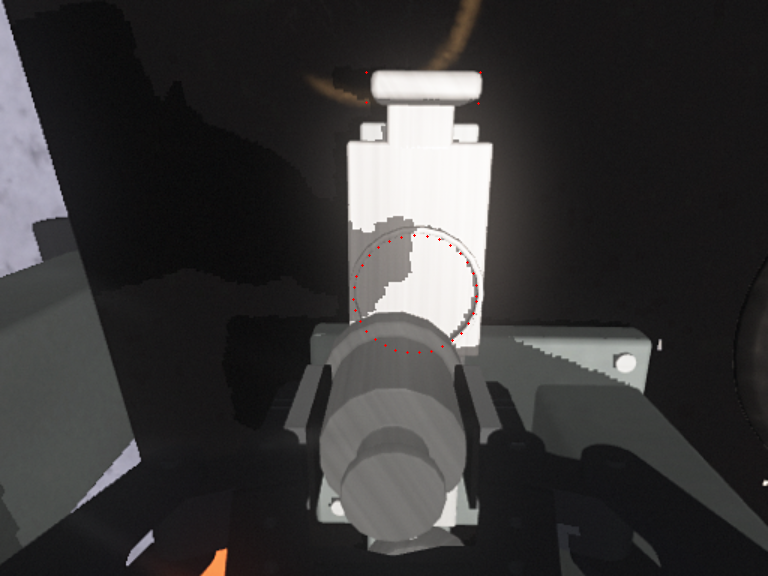

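View pics/f_top.png

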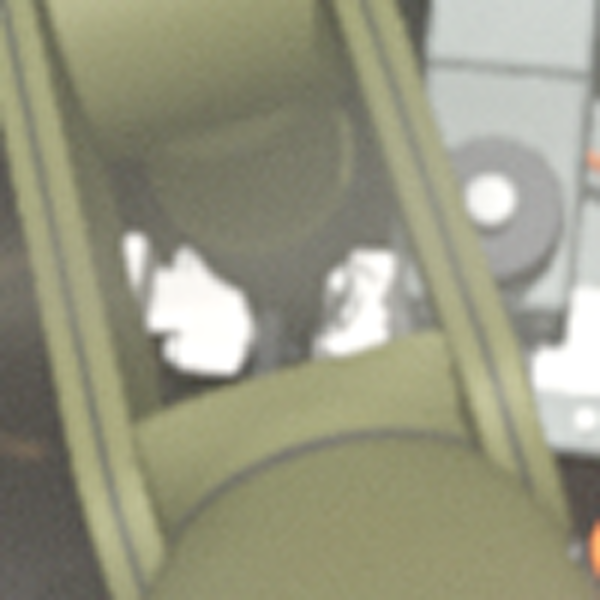

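>>> servo_tool:
  series: [0.8,0.2,0.8,0,0,0.8,0.2,0.8,2.5,0,0.8,0.2,0.8,5,0,0.8,0.2,0.8,7,0,0.8,0.2,0.8,7.2,0,0.8,0.2,0.8,7.2,0,0.8,0.2,0.8,7.2,0]

```text
clock: 6.9
eef_pos: [0.5409, 0.1996, 0.0626]
ee_rot: [0.745, 0.668, 0.001, 0.0]
wrist_force: [0.9, 0.1, -2.4]
gripper_width: 0.0364
```

```bash
python3 - <<'E'
from h import *
m=eyes.camera_model("wrist");f=eyes.grab_frame("wrist")
s=status.state(); print(s["wrist_force"],s["eef_pos"])
big=cv2.resize(f,None,fx=1.5,fy=1.5); cv2.imwrite("pics/g.png",big)
si=eyes.grab_frame("side"); crop("pics/g_side.png",si,proj([(.5385,.19,.06)],eyes.camera_model("side"))[0],35,8)
go(.539,.1995,.047,83.5)
E
```

```text
[-0.97302863 -0.79996687 -2.84788166] [0.5414044  0.19971546 0.06312602]
from [0.5415 0.1997 0.0633] ang 83.7 -> shift cm [-0.05 -0.25  1.63] turn 0.2 rows>= 0.4
```

View pics/g.png

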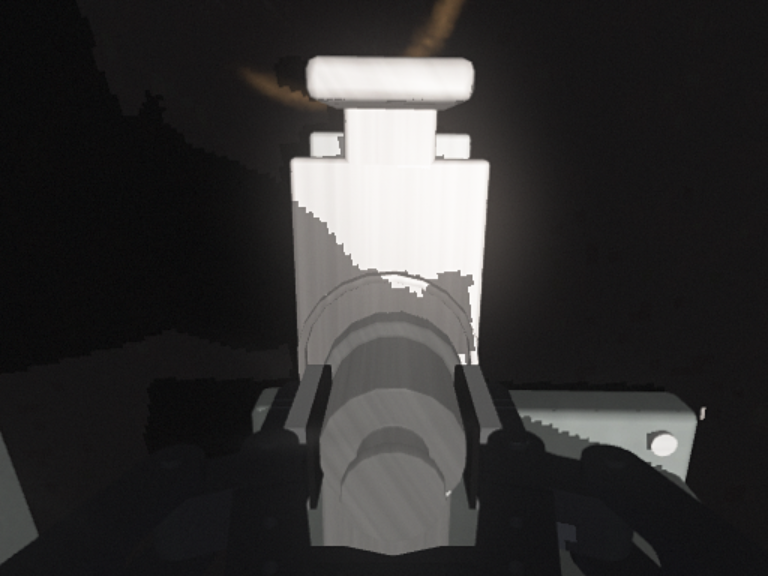

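View pics/g_side.png

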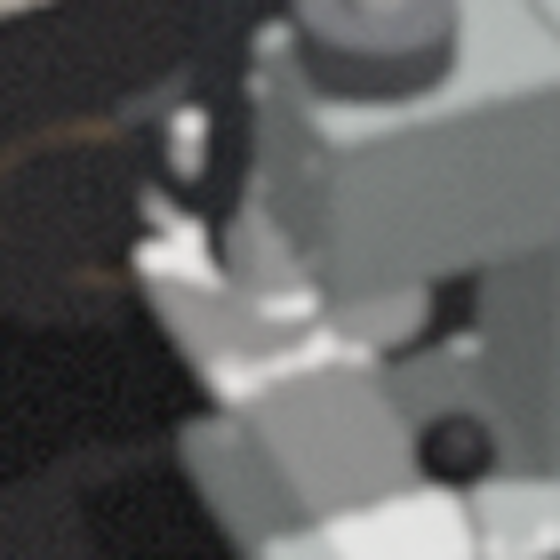

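>>> servo_tool:
  series: [0.8,0,-0.25,0.5,0,0.8,0,-0.25,1.0,0,0.8,0,-0.25,1.3,0,0.8,0,-0.25,1.5,0,0.8,0,-0.25,1.5,0,0.8,0,-0.25,1.5,0]

```text
clock: 7.5
eef_pos: [0.5372, 0.1995, 0.0465]
ee_rot: [0.745, 0.667, -0.0, -0.0]
wrist_force: [-0.5, -0.2, -2.8]
gripper_width: 0.0368
```

```bash
python3 - <<'E'
from h import *
m=eyes.camera_model("wrist");f=eyes.grab_frame("wrist")
s=status.state(); print(s["wrist_force"],s["eef_pos"])
big=cv2.resize(f,None,fx=1.5,fy=1.5); cv2.imwrite("pics/i.png",big)
go(.539,.1995,.046,83.5)
E
```

```text
[-0.32922814 -0.04336059 -2.58308716] [0.53739852 0.1995086  0.04661285]
from [0.5374 0.1995 0.0466] ang 83.7 -> shift cm [0.02 0.16 0.06] turn 0.2 rows>= 0.0
```

View pics/i.png

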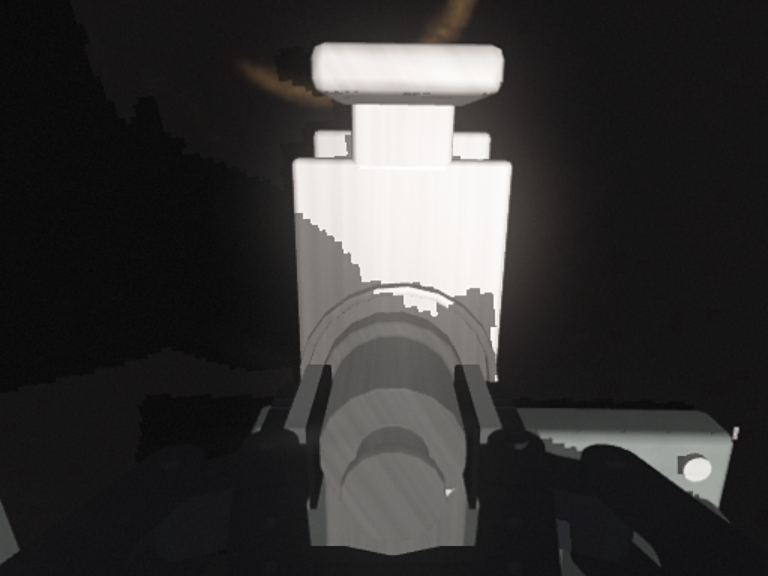

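>>> servo_tool:
  series: [0.8,0.05,0.15,0.1,0,0.8,0.05,0.15,0.2,0,0.8,0.05,0.15,0.2,0,0.8,0.05,0.15,0.2,0]

```text
clock: 7.88
eef_pos: [0.5388, 0.1999, 0.0459]
ee_rot: [0.745, 0.667, 0.0, 0.0]
wrist_force: [-2.8, -1.3, 5.9]
gripper_width: 0.0371
```

>>> servo_tool:
  series: [0.5,0,0,0,0,0.3,0,0,0,0,0.1,0,0,0,0,0,0,0,0,0,0,0,0,0,0,0,0,0,0,0]

```text
clock: 8.38
eef_pos: [0.539, 0.1999, 0.0446]
ee_rot: [0.745, 0.667, 0.0, 0.0]
wrist_force: [0.6, 0.1, 0.4]
gripper_width: 0.0855
```

>>> servo_tool:
  series: [0,0,0,-2,0,0,0,0,-5,0,0,0,0,-8,0,0,0.5,0,-11,0,0,1,0,-13,0,0,1,0,-13,0,0,1,0,-13,0]

```text
clock: 8.97
eef_pos: [0.5409, 0.2102, 0.1761]
ee_rot: [0.744, 0.668, 0.002, 0.001]
wrist_force: [0.1, 0.3, -1.2]
gripper_width: 0.0853
```

```bash
python3 - <<'E'
from h import *
m=eyes.camera_model("wrist");f=eyes.grab_frame("wrist")
s=status.state(); print(s["wrist_force"],s["eef_pos"])
p=[.52863134,.1099174,-.11403261]
W=wpt(p,[(.0295*np.cos(a),.087+.0295*np.sin(a),.036) for a in np.arange(0,6.28,.2)]+[(x,y,.075) for x in(-.02,.02) for y in(.172,.182)])
big=cv2.resize(f,None,fx=1.5,fy=1.5)
for q in proj(W,m): cv2.circle(big,(int((q[0]+.5)*1.5),int((q[1]+.5)*1.5)),1,(0,0,255),-1)
cv2.imwrite("pics/j.png",big)
for l in("die","tray_seat","tray_tab"): print(l,[(d["position"],d["confidence"]) for d in models.spot_point(l,"wrist")])
go(.552,.33,.16,83.5)
E
```

```text
[ 0.37563693  0.21734717 -0.66891496] [0.53964437 0.20968433 0.1745063 ]
die [([0.5399, 0.1975, 0.0314], 0.91)]
tray_seat []
tray_tab [([0.5522, 0.2917, 0.0578], 0.71)]
from [0.5387 0.2092 0.1729] ang 83.7 -> shift cm [1.215e+01 1.000e-02 1.270e+00] turn 0.2 rows>= 2.9
```

View pics/j.png

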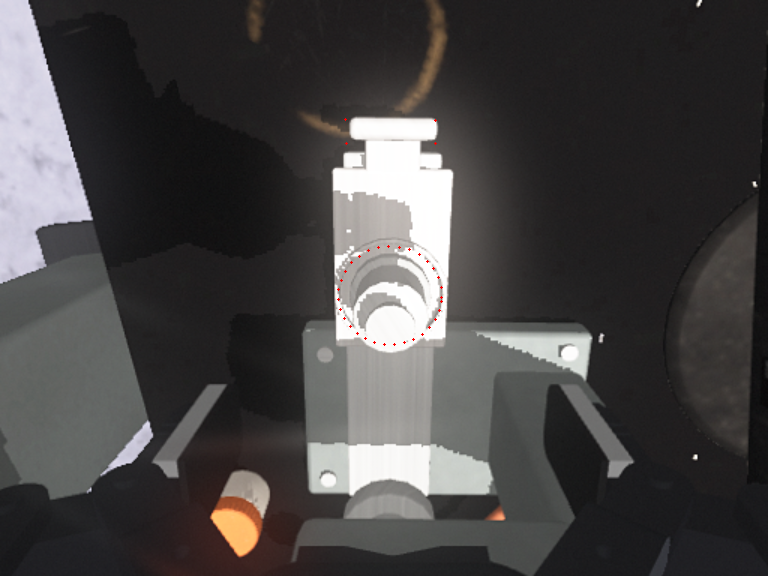

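>>> servo_tool:
  series: [0.5,4,0.1,0,0,1,8,0.2,0,0,1,12,0.2,0,0,1,12.7,0.2,0,0,1,12.7,0.2,3,0,1,12.7,0.2,7,0,1,12.7,0.2,10,0,1,12.7,0.2,12.5,0,1,12.7,0.2,12.7,0,1,12.7,0.2,12.7,0]

```text
clock: 10.0
eef_pos: [0.5537, 0.3344, 0.0447]
ee_rot: [0.745, 0.667, -0.003, -0.001]
wrist_force: [0.1, 1.1, -0.1]
gripper_width: -0.0002
```

```bash
python3 - <<'E'
from h import *
f=eyes.grab_frame("wrist"); cv2.imwrite("pics/k.png",f)
s=status.state(); print(s["wrist_force"],s["eef_pos"],s["gripper_width"])
p=[.52863134,.1099174,-.11403261]
for y in (.225,.2,.106): go(*wpt(p,(0,y,.046))[0],83.5)
E
```

```text
[-0.06098494  0.17551719  0.96791495] [0.55540242 0.33527481 0.04687622] 9.575042265224345e-05
from [0.5554 0.3353 0.0469] ang 83.7 -> shift cm [-0.19 -0.1   0.09] turn 0.2 rows>= 0.1
from [0.5554 0.3353 0.0469] ang 83.7 -> shift cm [-2.69 -0.11  0.09] turn 0.2 rows>= 0.6
from [0.5554 0.3353 0.0469] ang 83.7 -> shift cm [-12.09  -0.15   0.1 ] turn 0.2 rows>= 2.9
```

View pics/k.png

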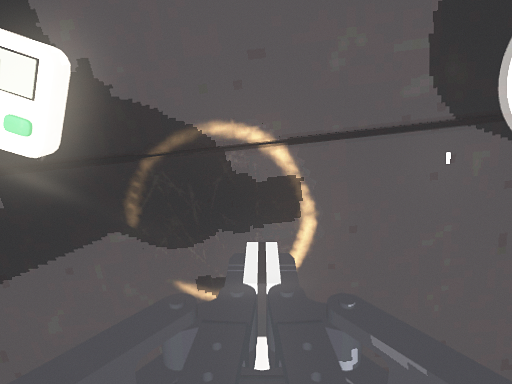

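>>> servo_tool:
  series: [1,-0.5,-0.1,0.1,0,1,-1,-0.1,0.1,0,1,-1.4,-0.1,0.1,0,1,-1.8,-0.1,0.1,0,1,-2.1,-0.1,0.1,0,1,-2.4,-0.1,0.1,0,1,-2.7,-0.1,0.1,0,1,-3.0,-0.1,0.1,0,1,-3.3,-0.1,0.1,0,1,-3.6,-0.1,0.1,0]

```text
clock: 10.88
eef_pos: [0.5509, 0.3004, 0.0467]
ee_rot: [0.745, 0.667, 0.0, -0.0]
wrist_force: [-0.8, 2.7, -0.3]
gripper_width: 0.0001
```

>>> servo_tool:
  series: [1,-0.3,0,0,0,1,-0.6,0,0,0,1,-0.9,0,0,0,1,-1.3,0,0,0,1,-1.7,0,0,0,1,-2.1,0,0,0,1,-2.5,0,0,0,1,-2.9,0,0,0,1,-3.3,0,0,0,1,-3.7,0,0,0]

```text
clock: 11.72
eef_pos: [0.5466, 0.2629, 0.0467]
ee_rot: [0.745, 0.667, -0.0, -0.0]
wrist_force: [-1.8, 3.7, -0.1]
gripper_width: -0.0003
```

```bash
python3 - <<'E'
from h import *
p=[.52863134,.1099174,-.11403261]
for y in (.12,.106): go(*wpt(p,(0,y,.046))[0],83.5)
si=eyes.grab_frame("side"); crop("pics/l.png",si,proj([(.5385,.18,.06)],eyes.camera_model("side"))[0],40,8)
E
```

```text
from [0.5466 0.2629 0.0467] ang 83.7 -> shift cm [-3.4  -0.06  0.07] turn 0.2 rows>= 0.8
from [0.5466 0.2629 0.0467] ang 83.7 -> shift cm [-4.8  -0.07  0.07] turn 0.2 rows>= 1.2
```

View pics/l.png

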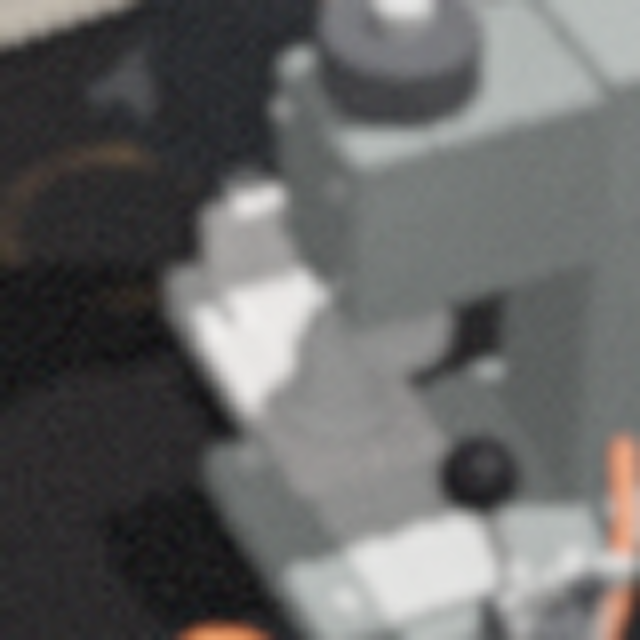

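>>> servo_tool:
  series: [1,-0.4,0,0,0,1,-0.8,0,0,0,1,-1.2,0,0,0,1,-1.6,0,0,0,1,-2.0,0,0,0,1,-2.4,0,0,0,1,-2.8,0,0,0,1,-3.1,0,0,0,1,-3.4,0,0,0,1,-3.7,0,0,0]

```text
clock: 12.6
eef_pos: [0.5427, 0.2262, 0.0467]
ee_rot: [0.745, 0.667, -0.0, -0.0]
wrist_force: [-1.3, 2.4, -0.0]
gripper_width: -0.0002
```

>>> servo_tool:
  series: [1,-0.2,0,0,0,1,-0.4,0,0,0,1,-0.6,0,0,0,1,-0.8,0,0,0]

```text
clock: 12.93
eef_pos: [0.5419, 0.2185, 0.0467]
ee_rot: [0.745, 0.668, -0.0, -0.0]
wrist_force: [-2.2, 2.9, 0.6]
gripper_width: -0.0003
```

>>> servo_tool:
  series: [1,-0.2,0,0,0,1,-0.3,0,0,0,1,-0.4,0,0,0]

```text
clock: 13.18
eef_pos: [0.5416, 0.2153, 0.0467]
ee_rot: [0.745, 0.667, 0.001, -0.0]
wrist_force: [-2.1, 7.3, -1.1]
gripper_width: -0.0002
```

>>> servo_tool:
  series: [1,-0.1,0,0,0,1,-0.2,0,0,0,1,-0.3,0,0,0]

```text
clock: 13.43
eef_pos: [0.5417, 0.2152, 0.0469]
ee_rot: [0.745, 0.667, 0.003, -0.002]
wrist_force: [-1.4, 16.6, -3.6]
gripper_width: 0.0
```

>>> servo_tool:
  series: [1,0.5,0,0,0,1,2,0,0,0,1,5,0,0,0,1,8,0,-3,0,1,8,0,-6,0,1,8,0,-10,0,1,8,0,-10,0]

```text
clock: 14.02
eef_pos: [0.5553, 0.2944, 0.1547]
ee_rot: [0.744, 0.668, 0.007, 0.003]
wrist_force: [2.3, 0.8, 0.4]
gripper_width: 0.0
```

```bash
python3 - <<'E'
from h import *
si=eyes.grab_frame("side"); m=eyes.camera_model("side"); crop("pics/m.png",si,proj([(.5285,.12,.06)],m)[0],40,8)
for l in("die","tray_tab","tray_seat","lever_knob","lever_pivot"): print(l,[(d["position"],d["confidence"]) for d in models.spot_point(l,"side")][:2])
t=eyes.grab_frame("top")
cv2.imwrite("pics/m_top.png",t)
for l in("tray_tab","lever_knob"): print(l,[(d["position"],d["confidence"]) for d in models.spot_point(l,"top")][:2])
s=status.state(); print(s["wrist_force"],s["eef_pos"],s["clock"])
E
```

```text
die [([0.5258, 0.1098, 0.028], 0.59)]
tray_tab [([0.5378, 0.1981, 0.0639], 0.92)]
tray_seat [([0.5278, 0.1141, 0.0339], 0.57)]
lever_knob [([0.4823, -0.0107, 0.1557], 0.5), ([0.4146, 0.0491, 0.0044], 0.23)]
lever_pivot [([0.5179, -0.0135, 0.0583], 0.73), ([0.5293, 0.1107, 0.0296], 0.26)]
tray_tab [([0.5426, 0.1977, 0.0592], 0.62)]
lever_knob [([0.4844, -0.0129, 0.1614], 0.68)]
[0.48070344 0.91836079 0.09313566] [0.54916106 0.29060612 0.14521224] 14.4667
```

View pics/m.png

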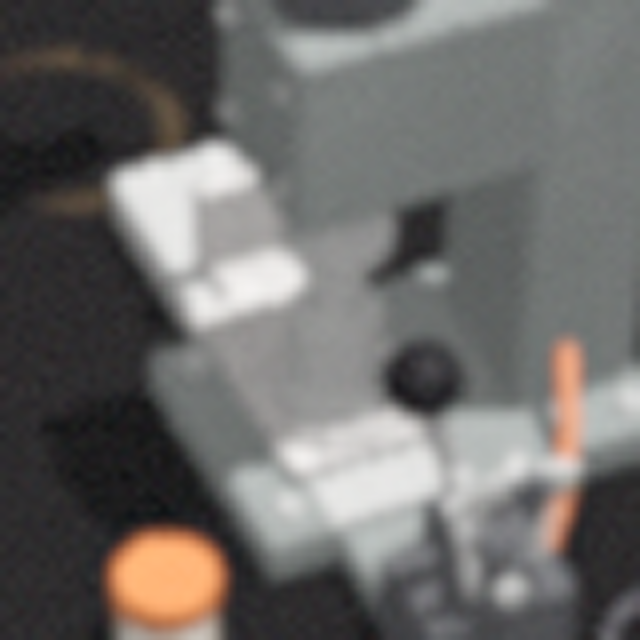

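```bash
python3 - <<'E'
from h import *
go(.42,.29,.2,173.5); go(.41,.10,.2,173.5); go(.42,-.004,.2,173.5)
E
```

```text
from [0.5492 0.2906 0.1452] ang 83.7 -> shift cm [ -1.48 -12.85  -5.45] turn -89.8 rows>= 12.5
from [0.5492 0.2906 0.1452] ang 83.7 -> shift cm [-20.48 -11.76  -5.42] turn -89.8 rows>= 12.5
from [0.5492 0.2906 0.1452] ang 83.7 -> shift cm [-30.7   -9.63  -5.41] turn -89.8 rows>= 12.5
```

>>> servo_tool:
  series: [1,0,-4,-3,0,1,0,-8,-5,0,1,-1,-12,-5.5,-7,1,-4,-13,-5.5,-14,1,-8,-13,-5.5,-21,1,-12,-13,-5.5,-28,1,-16,-12.5,-5.5,-35,1,-20,-12,-5.5,-42,1,-24,-11,-5.5,-49,1,-28,-10,-5.5,-56]

```text
clock: 15.3
eef_pos: [0.416, 0.0511, 0.2014]
ee_rot: [0.384, 0.923, -0.0, -0.0]
wrist_force: [1.2, 0.3, -0.8]
gripper_width: 0.0002
```

```bash
python3 - <<'E'
from h import *
go(.418,-.004,.145,173.5)
E
```

```text
from [0.416  0.0511 0.2014] ang 134.9 -> shift cm [-4.05 -3.74  5.64] turn -38.6 rows>= 5.4
```

>>> servo_tool:
  series: [1,0,0,0,-33,1,0,0,0,-33,1,0,0,0,-33,1,0,0,0,-33,1,0,0,0,-33,1,0,0,0,-33,1,0,0,0,-33]

```text
clock: 15.88
eef_pos: [0.4166, 0.0525, 0.2013]
ee_rot: [0.11, 0.994, -0.0, -0.0]
wrist_force: [-0.4, -0.3, 0.5]
gripper_width: 0.0001
```

```bash
python3 - <<'E'
from h import *
go(.418,-.004,.145,173.5)
E
```

```text
from [0.4166 0.0525 0.2013] ang 167.4 -> shift cm [-1.37 -5.49  5.63] turn -6.1 rows>= 1.9
```

>>> servo_tool:
  series: [1,-1.4,-3,0,-6,1,-1.4,-5.5,0,-6,1,-1.4,-5.5,3,-6,1,-1.4,-5.5,5.6,-6,1,-1.4,-5.5,5.6,-6,1,-1.4,-5.5,5.6,-6]

```text
clock: 16.38
eef_pos: [0.4173, -0.0039, 0.1448]
ee_rot: [0.057, 0.998, 0.0, -0.002]
wrist_force: [0.7, 0.5, -0.0]
gripper_width: -0.0001
```

```bash
python3 - <<'E'
from h import *
p=[.52863134,.1099174,-.11403261]
m=eyes.camera_model("wrist");f=eyes.grab_frame("wrist")
s=status.state(); print(s["wrist_force"],s["eef_pos"])
cv2.imwrite("pics/n.png",f)
print([(d["position"],d["confidence"]) for d in models.spot_point("lever_knob","wrist")][:2])
for x in(-.065,-.059,-.014,-.001): go(*wpt(p,(x,-.125,.145))[0],173.5)
E
```

```text
[0.40787543 0.87451302 0.16402129] [ 0.41868133 -0.00393863  0.1458814 ]
[]
from [ 0.4196 -0.004   0.1466] ang 173.5 -> shift cm [-3.04  0.05  0.16] turn 0.0 rows>= 0.7
from [ 0.4196 -0.004   0.1466] ang 173.5 -> shift cm [-3.64  0.05  0.16] turn 0.0 rows>= 0.9
from [ 0.4196 -0.004   0.1466] ang 173.5 -> shift cm [-8.14  0.05  0.17] turn 0.0 rows>= 2.0
from [ 0.4196 -0.004   0.1466] ang 173.5 -> shift cm [-9.44  0.04  0.17] turn 0.0 rows>= 2.3
```

View pics/n.png

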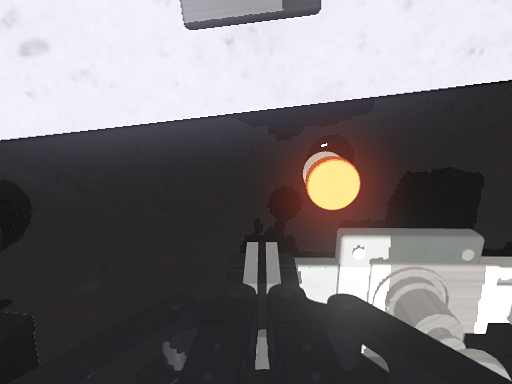

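>>> servo_tool:
  series: [1,-1.5,0.05,0.2,0,1,-2.6,0.05,0.2,0,1,-3.2,0.05,0.2,0,1,-3.6,0.05,0.2,0,1,-4.0,0.05,0.2,0,1,-4.5,0.05,0.2,0,1,-5.0,0.05,0.2,0]

```text
clock: 17.07
eef_pos: [0.4669, -0.0089, 0.1435]
ee_rot: [0.056, 0.998, 0.0, -0.002]
wrist_force: [-4.3, 0.9, 2.1]
gripper_width: 0.0002
```

```bash
python3 - <<'E'
from h import *
p=[.52863134,.1099174,-.11403261]
si=eyes.grab_frame("side"); m=eyes.camera_model("side"); crop("pics/o.png",si,proj([(.49,-.01,.1)],m)[0],40,8)
s=status.state(); print(s["wrist_force"],s["eef_pos"])
for x in(-.014,-.001): go(*wpt(p,(x,-.125,.145))[0],173.5)
E
```

```text
[-0.9433265   0.13151882  1.11487208] [ 0.4686407  -0.00913298  0.14363612]
from [ 0.4686 -0.0091  0.1436] ang 173.6 -> shift cm [-3.21  0.01 -0.14] turn 0.1 rows>= 0.8
from [ 0.4686 -0.0091  0.1436] ang 173.6 -> shift cm [-4.51  0.   -0.14] turn 0.1 rows>= 1.1
```

View pics/o.png

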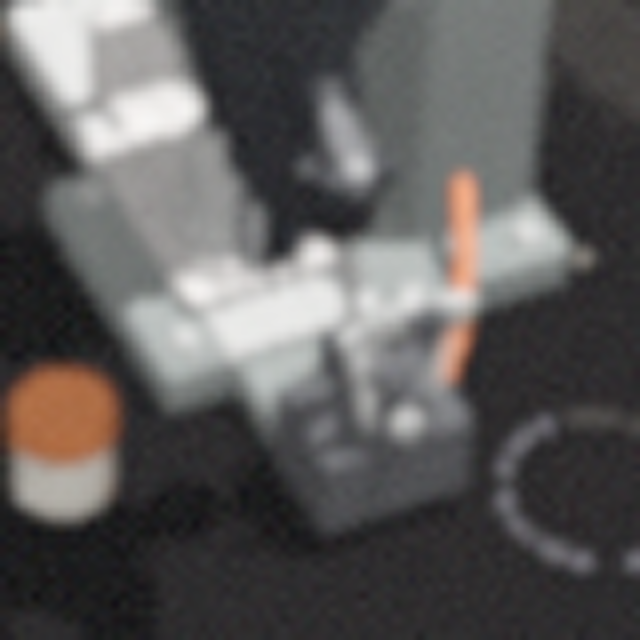

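>>> servo_tool:
  series: [1,-0.5,0,0,0,1,-1,0,0,0,1,-1.5,0,0,0,1,-2,0,0,0,1,-2.4,0,0,0]

```text
clock: 17.53
eef_pos: [0.4881, -0.0112, 0.1429]
ee_rot: [0.056, 0.998, 0.0, -0.005]
wrist_force: [-13.6, 2.5, 8.9]
gripper_width: 0.0002
```

>>> servo_tool:
  series: [1,-0.4,0,0,0,1,-0.8,0,0,0,1,-1.2,0,0,0,1,-1.6,0,0,0,1,-1.9,0,0,0,1,-1.9,0,0,0]

```text
clock: 18.03
eef_pos: [0.5136, -0.0143, 0.144]
ee_rot: [0.056, 0.998, -0.0, 0.002]
wrist_force: [-0.7, 0.2, 0.6]
gripper_width: 0.0004
```

```bash
python3 - <<'E'
from h import *
p=[.52863134,.1099174,-.11403261]
si=eyes.grab_frame("side"); m=eyes.camera_model("side"); crop("pics/q.png",si,proj([(.51,.05,.1)],m)[0],45,8)
s=status.state(); print(s["wrist_force"],s["eef_pos"])
go(*wpt(p,(-.001,-.125,.145))[0],173.5)
E
```

```text
[-0.02563653  0.17232072 -0.40365376] [ 0.5127759  -0.01425298  0.14387452]
from [ 0.5128 -0.0143  0.1439] ang 173.5 -> shift cm [-0.06  0.02 -0.11] turn 0.0 rows>= 0.0
```

View pics/q.png

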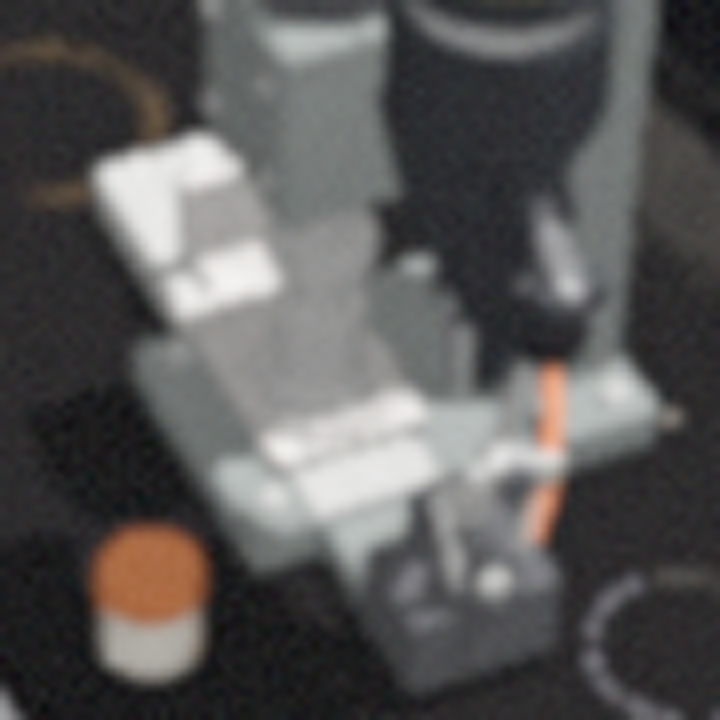

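>>> servo_tool:
  series: [1,1,0,0,0,1,4,0,0,0,1,7,0,0,0,1,9.5,0,-2,0,1,9.5,5,-5,0,1,9.5,9,-5,0,1,9.5,13,-5,0,1,9.5,17,-5,0,1,9.5,20,-5,0,1,9.5,20,-5,0]

```text
clock: 18.92
eef_pos: [0.44, 0.2019, 0.1944]
ee_rot: [0.054, 0.999, 0.002, 0.001]
wrist_force: [1.4, -0.6, -0.5]
gripper_width: 0.0001
```

```bash
python3 - <<'E'
from h import *
si=eyes.grab_frame("side"); m=eyes.camera_model("side"); crop("pics/r.png",si,proj([(.51,.05,.1)],m)[0],45,8)
for l in("die","lever_knob","ram","lens_pot","septa_pot","timer"): print(l,[(d["position"],d["confidence"]) for d in models.spot_point(l,"side")][:2])
cv2.imwrite("pics/r_top.png",eyes.grab_frame("top"))
print([(d["position"],d["confidence"]) for d in models.spot_point("lever_knob","top")][:2])
p=[.52863134,.1099174,-.11403261]
for a in (0,.28,.62,.7): print(a,wpt(p,(.1*np.sin(a-.34),-.125,.062+.1*np.cos(a-.34))))
s=status.state(); print(s["wrist_force"],s["eef_pos"],s["clock"])
E
```

```text
die []
lever_knob [([0.5454, -0.0138, 0.1578], 0.53)]Traceback (most recent call last):
  File "<stdin>", line 3, in <module>
ValueError: it knows: die, lens_pot, lever_knob, lever_pivot, press, ram_axis, septa_pot, timer, tray_seat, tray_tab
```

View pics/r.png

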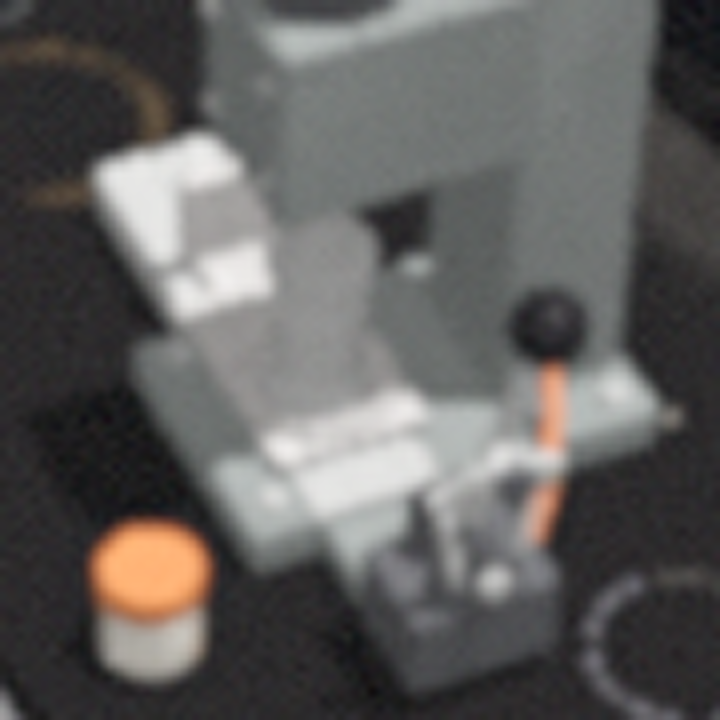

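```bash
python3 - <<'E'
from h import *
go(.4195,-.004,.1465,173.5)
E
```

```text
from [0.438  0.1953 0.1934] ang 173.7 -> shift cm [ -0.36 -20.     4.71] turn 0.2 rows>= 4.9
```

>>> servo_tool:
  series: [1,0.5,-4,1,0,1,0.5,-8,2,0,1,0.5,-12,3,0,1,0,-16,4,0,1,-0.3,-20,4.7,0,1,-0.3,-20,4.7,0,1,-0.3,-20,4.7,0,1,-0.3,-20,4.7,0]

```text
clock: 19.73
eef_pos: [0.4188, -0.0048, 0.1467]
ee_rot: [0.058, 0.998, 0.0, -0.0]
wrist_force: [0.1, 0.4, 0.0]
gripper_width: 0.0
```

```bash
python3 - <<'E'
from h import *
f=eyes.grab_frame("wrist"); o=cv2.imread("pics/n.png")
cv2.imwrite("pics/s.png",cv2.resize(np.hstack([o[210:,270:],f[210:,270:]]),None,fx=1.6,fy=1.6))
t=eyes.grab_frame("top"); s=eyes.grab_frame("side")
cv2.imwrite("pics/s_top.png",t)
a=cv2.imread("pics/a_side.png")
c=proj([(.5285,.11,.2)],eyes.camera_model("side"))[0]
crop("pics/s1.png",a,c,32,6);crop("pics/s2.png",s,c,32,6)
cv2.imwrite("pics/s_side.png",np.hstack([cv2.imread("pics/s1.png"),cv2.imread("pics/s2.png")]))
for l in("lens_pot","septa_pot","timer"):
  for c in("side","top"): print(l,c,[(np.round(d["position"],4),round(d["confidence"],2)) for d in models.spot_point(l,c)][:2])
st=status.state(); print(st["wrist_force"],st["eef_pos"],st["clock"])
E
```

```text
lens_pot side [(array([ 0.4299, -0.2394, -0.0008]), 0.82)]
lens_pot top [(array([ 0.4245, -0.236 ,  0.0026]), 0.78)]
septa_pot side [(array([0.4149, 0.049 , 0.0064]), 0.66), (array([ 0.5426, -0.0139,  0.1555]), 0.31)]
septa_pot top [(array([ 0.4155,  0.0507, -0.0021]), 0.69)]
timer side [(array([ 0.4296,  0.4229, -0.0035]), 0.52)]
timer top [(array([0.4292, 0.4239, 0.0008]), 0.71)]
[ 0.53364675 -0.33942175 -0.59510213] [ 0.41985477 -0.00287056  0.14677767] 20.1833
```

View pics/s.png

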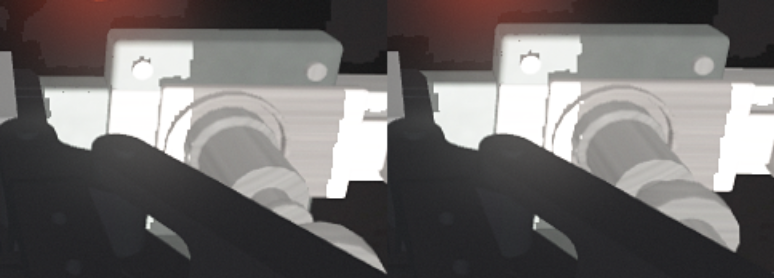

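View pics/s_side.png

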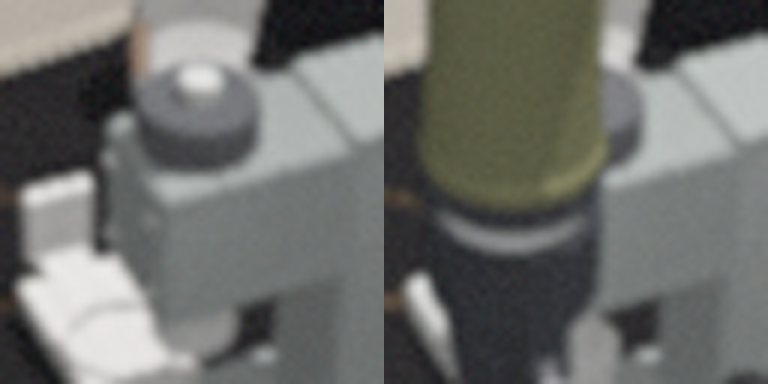

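View pics/s_top.png

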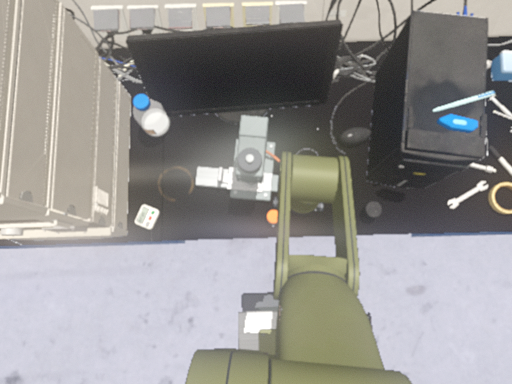

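```bash
python3 - <<'E'
from station import bot
print(bot.close_job())
E
```

```text
the job is handed in; nothing more can be done
None
```

The job is done as asked and handed in at about 20 s on the robot's clock.

1. **Die:** I gripped it by its body, stood it upright inside the tray's rim and let go. The wrist picture showed it upright and about centred in the rim.
2. **Tray:** I pushed it by the tab with closed fingers until it hit the hard stop. The push force rose to 16.6 N with no further movement. The networks then put the tab within about 2 mm of its home position. They put the die within a few mm of the ram axis; its height reading was off, at 28 mm instead of 31 mm.
3. **Lever:** I pushed the knob over the detent (wrist force about 14 N along the push) and backed the arm away. The knob's last reading works out to a lever angle of about 0.65 rad, which is inside the float notch.

**Last checks:**
- Wrist pictures from before and after show the ram's face now down on the die's head, with the die upright in the rim.
- The pots and the timer read within about 5 mm of where they started.
- The arm was clear, with the wrist force near zero.

**What disagreed or was missed:**
- The tray started about 13 mm further in than the nominal pulled-out position, so I used its measured place.
- The side camera's network missed the die once the ram was down.
- I could not read the ram's position as a number, so that it rests on the die is judged from the pictures.

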